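# Seat the spray mask on its dowels

## Task

The steel spray mask has been laid crooked on top of the two dowels of its fixture. Nudge it lightly sideways with the fingertips, without gripping or lifting it, until its two holes drop over the dowels and it lies flat on the fixture block with a coupon showing in each window. Leave the other things on the bench where they are.

Things in the scene. Friction and masses are not known exactly. Their poses are not given: they have to be found in the camera images.
- fixture: Spray fixture bolted to the bench: a dark steel block 130 (its x) by 170 (its y) mm, top face 40 mm above the bench. Origin: centre of its underside; z up. Low ears, 10 mm thick, 70 mm wide in x, reach out to y = +-140 mm; their bolt heads end 18 mm above the bench. Three pale 50 x 25 mm test coupons are let in flush with the top at x = +4, y = -38, 0, +38 mm.
- pin_left (a point): Tip of a fixed round dowel, 10 mm in diameter with a domed nose, at the fixture's x = -42, y = +78 mm. It stands 8 mm above the block's top face (tip 48 mm above the bench) and belongs in the round hole.
- pin_right (a point): Tip of the other dowel, the same, at the fixture's x = -42, y = -78 mm. It belongs in the slot.
- mask: Loose spray mask: bare steel plate 160 (its x) by 200 (its y) by 4 mm, 0.7 to 1 kg. Origin: centre of its underside. Three windows 56 (x) by 30 (y) mm at x = +4, y = -38, 0, +38 mm. Seated: axes and origin x, y as the fixture's, underside on the block's top (40 mm above the bench), dowels stand 4 mm out of it, and it overhangs the block by 15 mm all round, so fingertips can push its edges.
- mask_round (a point): Centre, at the underside, of the mask's round hole of 12 mm, at its x = -42, y = +78 mm. At the start the mask rests on the dowel noses and on its far (+x) edge, its -x edge about 13 mm higher. It lies 18 to 26 mm too far to the fixture's -x, up to 15 mm off in y either way, turned up to 0.1 rad.
- mask_slot (a point): Centre, at the underside, of the mask's slot, 12 (x) by 16 (y) mm, at its x = -42, y = -78 mm. The mask slides under a push of about 4 to 8 N and drops by itself when both holes are over the dowels.
- flask: Bystander: loose upright red plastic powder flask with a black cap, 68 mm in diameter, 125 mm tall. Origin: centre of its underside.
- nozzle: Bystander: loose brass spray nozzle standing on its flange, 44 mm in diameter, 56 mm tall. Origin: centre of its underside.
- holder: Bystander: loose dark steel lathe tool holder, 75 x 34 x 46 mm, with screws up to 58 mm high and a tool bit that sticks out 33 mm at its -x end. Origin: centre of its underside.
- hexkey: Bystander: loose L-shaped dark hex key of 8 mm bar lying flat on the bench beyond the fixture: long arm 160 mm along its x, short arm 42 mm along its +y at the +x end. Origin: middle of the long arm, at the underside.

How it is judged:
By the outcome, as a careful person would: the job done as asked, in the order asked, and still so for the second after the job is handed in, with the robot touching nothing.
It also fails if it takes over 48 s, if anything falls off the work surface, if the arm or the gripper's body presses on something with over 40 N, if the wrist force passes 120 N, or if a joint passes its speed limit or range.

## Robot

A 6-joint arm with a two-finger parallel gripper is mounted at the origin on the work surface. World frame = base frame: x ahead of the robot, y to its left, z up, the work surface at z = 0. Lengths are in m, angles in rad, forces in N, time in s.
With the tool pointing down it reaches from about 0.3 to 0.875 m from the base axis. Payload 6.4 kg.
Tool frame: the origin (TCP) lies between the finger pads; the fingertips stand 8 mm ahead of it and the grasp point (between the pads) lies 11 mm behind it; z points along the fingers, y is the direction in which the jaws open and shut (so a half turn about z gives the same grasp; the last joint's range is limited). The gripper opens to 85 mm and grips with 20 to 120 N. Pads are 22 mm wide; open, the fingers measure 114 mm over their backs; the gripper's body (76 mm by 85 mm) begins 54 mm behind the grasp point. The pads swing forward as they close: fully open they stand 13 mm farther back than shut.
Start: joints at [1.105, 0.181, 1.607, -0, 1.354, -0.206], TCP at [0.148, 0.556, 0.239] pointing down, gripper open.
Joint ranges: [-2.99, 2.99], [-0.89, 2.07], [0.3, 2.58], [-1.14, 4.28], [0, 2.63], [-3.12, 3.12]. Speed limits (rad/s): [2.57, 2.57, 3.01, 3.14, 3.14, 3.14].

## Interface

Orientations are given as a unit quaternion [w, x, y, z].
In Python, from bench import monitor, viewer, workorder, spotter gives the robot as it stands. The module is installed in compiled form; this text tells all that it offers.
- The arm moves only by the tool move_arm, never from a script. Its argument "motion" is a list of rows, each a list of 3 entries, a list of its own where there are three numbers: the shift along the tool's x, y, z in units of 60 mm (1.0 is 60 mm), then the turn, a rotation vector about the tool's x, y, z in units of 8 degrees (1.0 is 8 degrees), then the opening in per cent of the stroke, from 0 (shut) to 100 (fully open). In form: [[[dx, dy, dz], [rx, ry, rz], grip], ...]. A call has 1 to 10 rows; each row is the pose to reach, as a shift and turn from the pose commanded when the call began, along the tool's axes at that moment; what a row does not reach only later rows make up. A row lasts 1/8 s, in which the tool goes at most 62.5 mm and 10.7 degrees, less where a joint would pass 70% of its speed; a pose out of reach is approached as far as the arm can. A call with a gripper value outside its range is refused whole. The fingers move at their own pace and stop on an object; the grip force is fixed at half the most. Time passes only in rows, so rows that repeat a pose let the fingers close. It gives the time, the measured TCP pose, the force and the opening at its end, in the units of the state.
- monitor.get_obs(): the state, without advancing time (a new reading comes with each control period).
- viewer.camera(name): name is "side" or "top"; returns the picture (420x560x3 uint8, blue, green, red); there is no depth.
- viewer.calibration(name): a dict with "fovy" (degrees; the focal length in pixels is half the picture's height over the tangent of half this angle, whatever the lens; pixels are square), "cx", "cy" (the principal point, pixels), "distortion" ([k1, k2, p1, p2, k3] as OpenCV has them; the pictures are not rectified), "extrinsics" (4x4, takes a point from camera to world coordinates). Camera axes: x right, y down, z forward; pixel columns grow to the right and rows downward; lengths in m; the calibration is good to about 2 mm. A picture is of the moment at which its call begins. calibration takes no time and is no camera call.
- workorder.hand_in(): hands the job in, once; it reports no verdict.
Trained networks look in the newest picture that a camera, given by its name, has taken for a name from the list of things; names that differ only in an ending like _2 or _b are one class to them, and where a whole thing is asked for, a point or a joint stands for the part that bears it (a point fixed in the world has none). Each returns a list of dicts, best first, with "score" (0 to 1); they miss things now and then, are a little off and sometimes report something else, mostly with a low value. They report only what shows in the picture. A call takes as long as a camera call.
- spotter.search_frame(camera, name): "centre" ([column, row] as shares, 0 to 1, of the picture: columns of its width, rows of its height, amid what is visible of it).
- spotter.outline_of(camera, name): "region" (420x560 bool, what is visible of it) and "centre" ([column, row] as shares, 0 to 1, of the picture: columns of its width, rows of its height, amid what is visible of it).
The state is a dict: "time_s": time; "q": joint angles; "dq": joint speeds; "joint_efforts": joint torques, N m; "eef_pos": TCP position; "eef_rot": TCP orientation; "wrist_force": force on the tool from outside, world axes, zero at the start; "torque": the same for the moment, N m; "opening": opening from 0.0 (shut) to 1.0 (fully open).
Only numpy, scipy, OpenCV 4.12 (cv2) and the standard library are available. Lean on these libraries where they do the work, as an engineer would, in place of code of your own. Each camera call takes 0.05 s, during which the arm holds its last target. There are 200 camera calls.

## Working session

There is one attempt and no reset: what is moved stays moved. The work goes in short steps, Python scripts to look and compute and a tool call to move; the robot and the scene stay as the last step left them, time stands still between calls to the robot, and variables do not carry over. Pictures are saved under pics/ and viewed, about 8 in all and at most 12, crops included, and the job is handed in when it is done.

Besides the shell and the picture viewer there is one more tool, called after "Emit:" as a command line: name --argument value ..., lists and objects as JSON in quotes. move_arm: Moves the arm, as the interface text tells. Its arguments: {"type":"object","properties":{"motion":{"type":"array","items":{"type":"array"}}},"required":["motion"]}

```bash
mkdir -p pics; cat > h.py <<'E'
import numpy as np, cv2
from bench import monitor, viewer, workorder, spotter
def cal(n):
    c=viewer.calibration(n); f=210/np.tan(np.radians(c["fovy"])/2)
    return np.array([[f,0,c["cx"]],[0,f,c["cy"]],[0,0,1.]]),np.array(c["distortion"],float),np.array(c["extrinsics"],float)
def ray(n,px):
    K,D,E=cal(n); u=cv2.undistortPoints(np.array(px,float).reshape(-1,1,2),K,D).reshape(-1,2)
    d=np.c_[u,np.ones(len(u))]@E[:3,:3].T
    return E[:3,3],d
def at_z(n,px,z):
    o,d=ray(n,px); return o+d*((z-o[2])/d[:,2])[:,None]
def proj(n,P):
    K,D,E=cal(n); W=np.linalg.inv(E)
    return cv2.projectPoints(np.array(P,float).reshape(-1,1,3),cv2.Rodrigues(W[:3,:3])[0],W[:3,3],K,D)[0].reshape(-1,2)
E
python3 - <<'E'
from h import *
for n in("top","side"):
    im=viewer.camera(n); cv2.imwrite(f"pics/{n}0.png",im); print(n,cal(n)[2].round(3).tolist(),cal(n)[0][0,0])
    for t in("fixture","pin_left","pin_right","mask","mask_round","mask_slot","flask","nozzle","holder","hexkey"):
        r=spotter.search_frame(n,t)
        print(t,[(round(a["score"],2),np.round(np.array(a["centre"])*[560,420],1).tolist(),at_z(n,np.array(a["centre"])*[560,420],.045)[0].round(3).tolist()) for a in r[:2]])
print(monitor.get_obs())
E
```

```text
top [[-0.007, -0.991, 0.134, 0.522], [-1.0, 0.01, 0.015, 0.03], [-0.016, -0.134, -0.991, 0.972], [0.0, 0.0, 0.0, 1.0]] 435.33010066753315
fixture [(0.96, [275.5, 253.2], [0.547, 0.036, 0.045])]
pin_left [(0.81, [273.8, 257.1], [0.539, 0.039, 0.045])]
pin_right [(0.91, [272.9, 250.9], [0.552, 0.041, 0.045])]
mask [(0.62, [267.1, 262.2], [0.528, 0.054, 0.045])]
mask_round [(0.82, [265.9, 263.5], [0.525, 0.056, 0.045])]
mask_slot [(0.83, [282.1, 261.1], [0.53, 0.022, 0.045])]
flask [(0.58, [143.8, 255.3], [0.544, 0.316, 0.045])]
nozzle [(0.9, [392.5, 203.3], [0.651, -0.216, 0.045])]
holder [(0.62, [155.3, 332.4], [0.385, 0.287, 0.045])]
hexkey [(0.54, [242.0, 174.9], [0.717, 0.107, 0.045])]
side [[-0.963, -0.139, 0.23, 0.393], [-0.268, 0.541, -0.797, 0.886], [-0.013, -0.829, -0.559, 0.632], [0.0, 0.0, 0.0, 1.0]] 475.95050621824754
fixture [(0.93, [313.8, 253.2], [0.533, 0.152, 0.045])]
pin_left [(0.65, [316.1, 252.9], [0.528, 0.15, 0.045])]
pin_right [(0.58, [317.2, 255.1], [0.525, 0.157, 0.045])]
mask [(0.63, [325.1, 229.4], [0.527, 0.066, 0.045])]
mask_round [(0.65, [325.4, 224.1], [0
[... 285 characters left out ...]
, 0.045])]
{'time_s': 1.1, 'q': array([ 1.10469309e+00,  1.80772569e-01,  1.60701949e+00, -8.73019531e-06,
        1.35379569e+00, -2.06301930e-01]), 'dq': array([-2.36000020e-04,  6.17316789e-05, -2.20519353e-03,  2.07267544e-04,
        4.69394843e-04,  4.74014728e-04]), 'joint_efforts': array([ 1.47509340e-04, -4.44869328e+01, -3.51674330e+01, -5.25702217e-04,
        7.19669333e-04, -1.58033373e-05]), 'eef_pos': array([0.14770098, 0.55571368, 0.23929446]), 'eef_rot': array([4.83275491e-06, 1.29534701e-01, 9.91574889e-01, 9.07721458e-07]), 'wrist_force': array([ 0.99355984, -0.09286609,  0.21157957]), 'torque': array([-0.03241483,  0.01156936,  0.01413005]), 'opening': 1.0000177969097397}
```

```bash
python3 - <<'E'
import cv2
a=cv2.imread("pics/top0.png")[120:390,110:430]; cv2.imwrite("pics/top0c.png",cv2.resize(a,(711,600),interpolation=cv2.INTER_CUBIC))
a=cv2.imread("pics/side0.png")[110:380,160:480]; cv2.imwrite("pics/side0c.png",cv2.resize(a,(711,600),interpolation=cv2.INTER_CUBIC))
E
```

```text
(no output)
```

View pics/top0c.png

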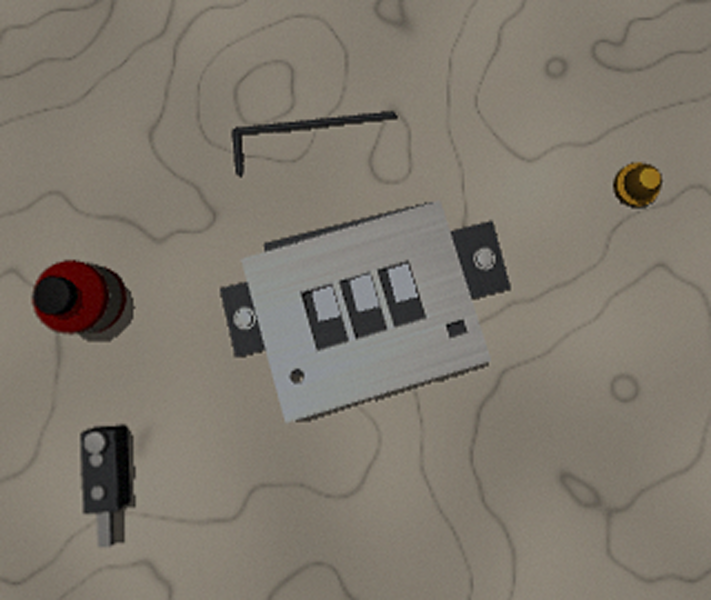

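View pics/side0c.png

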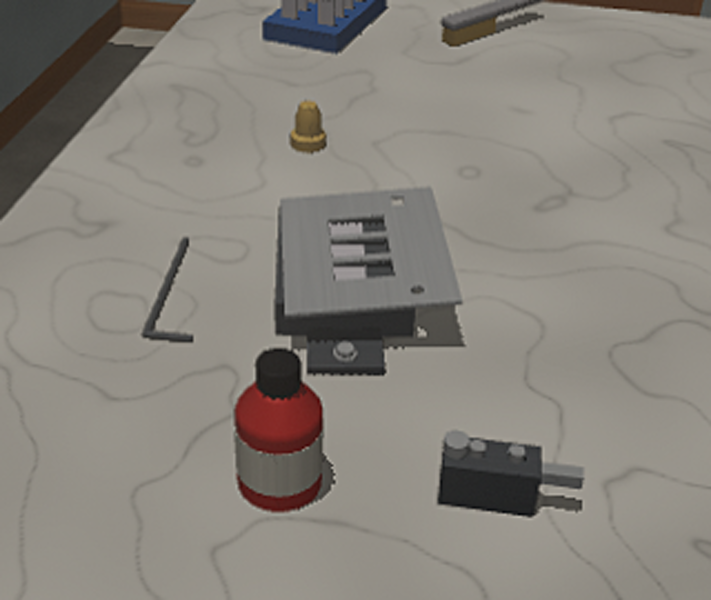

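The top crop shows the mask with corners at (243,259), (434,203), (489,362) and (285,421). Its round hole is at (297,376) and its slot at (456,328), and the fixture's bolts are at (244,318) and (484,259). The mask lies too far towards the robot (fixture -x), and the side view agrees. Next I'll fit both poses to the image edges.

```bash
cat >> h.py <<'E'
from scipy.optimize import least_squares
def T(p,X,z0=0):           # planar pose on the bench
    x,y,a=p; X=np.asarray(X,float); c,s=np.cos(a),np.sin(a)
    return np.c_[x+c*X[:,0]-s*X[:,1],y+s*X[:,0]+c*X[:,1],X[:,2]]
def rect(x,y,w,h,z): return [((x+i*w/2,y+j*h/2,z),(x+k*w/2,y+l*h/2,z)) for i,j,k,l in((1,1,1,-1),(1,-1,-1,-1),(-1,-1,-1,1),(-1,1,1,1))]
def edges(g,n,segs,f,R=4.,step=1.5):
    """for projected model segs, subpixel strongest-gradient offset along normals"""
    out=[]
    for k,(a,b) in enumerate(segs):
        P=proj(n,f(np.array([a,b]))); L=np.linalg.norm(P[1]-P[0]); m=max(int(L/step),3)
        t=(P[1]-P[0])/L; nn=np.array([-t[1],t[0]]); off=np.arange(-R-.5,R+.51,.25)
        for u in np.linspace(.12,.88,m):
            c=P[0]+u*(P[1]-P[0]); q=(c+off[:,None]*nn).astype(np.float32)
            v=cv2.remap(g,q[:,:1],q[:,1:],cv2.INTER_CUBIC).ravel(); d=np.abs(v[4:]-v[:-4]); o=off[2:-2]
            i=d.argmax()
            if d[i]>12 and 0<i<len(d)-1:
                w=d[max(i-3,0):i+4]; oo=o[max(i-3,0):i+4]; out.append((k,u,c+nn*(w@oo/w.sum()),nn))
    return out
def fit(g,n,segs,fp,p,R=(6,4,2.5,2,2)):
    for r in R:
        E=edges(g,n,segs,lambda X:fp(p,X),r)
        X=np.array([np.array(segs[k][0])*(1-u)+np.array(segs[k][1])*u for k,u,_,_ in E])
        C=np.array([e[2] for e in E]); N=np.array([e[3] for e in E])
        p=least_squares(lambda p:((proj(n,fp(p,X))-C)*N).sum(1),p,loss="soft_l1",f_scale=.3,x_scale=[.01,.01,.05]).x
    res=((proj(n,fp(p,X))-C)*N).sum(1)
    return p,np.median(abs(res)),len(E)
M=1e-3
def fixsegs():
    s=[]
    for j in(1,-1): s+=[((35*M,140*M*j,.01),(-35*M,140*M*j,.01)),((35*M,140*M*j,.01),(35*M,118*M*j,.01)),((-35*M,140*M*j,.01),(-35*M,118*M*j,.01))]
    return s
def coupsegs():  # far coupon edge
    return [((29*M,(y+9)*M,.04),(29*M,(y-9)*M,.04)) for y in(-38,0,38)]
def masksegs(win=False): 
    s=rect(0,0,.16,.2,.004)
    if win:
        for y in(-38,0,38): s+=rect(4*M,y*M,.056,.03,.004)
    return s
def maskpose(tilt,zc):
    def f(p,X):
        X=np.asarray(X,float); c,s=np.cos(tilt),np.sin(tilt)   # -x edge up
        Y=np.c_[c*X[:,0]+s*X[:,2],X[:,1],zc-s*X[:,0]+c*X[:,2]]
        return T(p,Y)
    return f
def rel(pf,pm):
    d=pm[:2]-pf[:2]; c,s=np.cos(pf[2]),np.sin(pf[2])
    return np.array([c*d[0]+s*d[1],-s*d[0]+c*d[1],pm[2]-pf[2]])
def measure(n,pf0,pm0,seated=False,im=None,fixed=None):
    im=viewer.camera(n) if im is None else im; g=cv2.cvtColor(im,cv2.COLOR_BGR2GRAY).astype(np.float32)
    pf,rf,nf=fit(g,n,fixsegs()+coupsegs(),T,pf0) if fixed is None else (fixed,0,0)
    pm=pm0
    for _ in range(2):
        xr=rel(pf,pm)[0]
        t,zc=(0,.04) if seated else (lambda b:(8*M/b,.048-8*M/b*(xr+.042)))(min(.122+xr,.107))
        pm,rm,nm=fit(g,n,masksegs(),maskpose(t,zc),pm)
    return im,pf,pm,(rf,nf,rm,nm),(t,zc)
def draw(im,n,pf,pm,tz,fn,box,k=2.2):
    im=cv2.resize(im,None,fx=k,fy=k,interpolation=cv2.INTER_CUBIC)
    for S,f,c in((fixsegs()+coupsegs(),lambda X:T(pf,X),(0,255,0)),(masksegs(True),lambda X:maskpose(*tz)(pm,X),(0,0,255))):
        for a,b in S:
            P=((proj(n,f(np.array([a,b])))+.5)*k-.5).round().astype(int); cv2.line(im,tuple(map(int,P[0])),tuple(map(int,P[1])),c,1)
    x0,y0,x1,y1=[int(v*k) for v in box]; cv2.imwrite(fn,im[y0:y1,x0:x1])
E
python3 - <<'E'
from h import *
im=cv2.imread("pics/top0.png")
px=lambda L:np.array(L)/2.222+[110,120]
B=at_z("top",px([(244,318),(484,259)]),.018); c=B.mean(0); d=B[0]-B[1]; a=np.arctan2(-d[0],d[1])
pf0=np.array([c[0],c[1],a]); C=at_z("top",px([(243,259),(434,203),(489,362),(285,421)]),.05); m=C.mean(0)
d=C[0]+C[3]-C[1]-C[2]; pm0=np.array([m[0],m[1],np.arctan2(-d[0],d[1])]); print(pf0,pm0,np.linalg.norm(B[0]-B[1]))
im,pf,pm,r,tz=measure("top",pf0,pm0,im=im); print(pf,pm,r,tz,"rel mm",rel(pf,pm)*[1e3,1e3,1])
draw(im,"top",pf,pm,tz,"pics/top_fit.png",(200,195,350,320),5)
np.save("pf.npy",pf);np.save("pm.npy",pm)
im=cv2.imread("pics/side0.png")
_,qf,qm,r,_=measure("side",pf,pm,im=im); print("side",qf,qm,r,"rel",rel(qf,qm)*[1e3,1e3,1])
# hole check
h=px([(297,376),(456,328)]); print("holes", [rel(pf,np.r_[q[:2],0])[:2]*1e3 for q in at_z("top",h,.052)])
E
```

```text
[0.55478863 0.03931751 0.23204099] [0.53308386 0.04062861 0.27370908] 0.24280700559499213
[0.55552997 0.03970877 0.23460211] [0.53464003 0.04005955 0.28101904] (np.float64(0.11176304575354733), 66, np.float64(0.11220948799825663), 192) (np.float64(0.07861039301228959), np.float64(0.04628883144098317)) rel mm [-20.23615419   5.1971652    0.04641693]
side [0.5544954  0.04994081 0.23925534] [0.53557921 0.04100183 0.28786577] (np.float64(0.14082163779524468), 32, np.float64(0.1795540298368602), 165) rel [-20.4957035   -4.20160812   0.04861043]
holes [array([-66.23363963,  80.58920372]), array([-58.76537147, -75.17524588])]
```

View pics/top_fit.png

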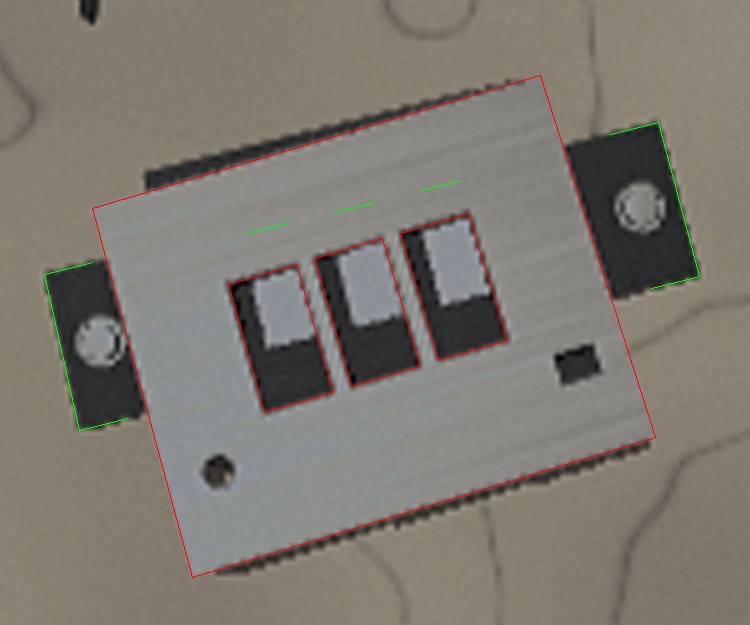

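The overlay fits the mask and ears well. However, the coupon edges that show are the near ones (-x) and the +y side, not the far ones I assumed. I'll swap those edges in and refit.

```bash
cat >> h.py <<'E'
def coupsegs():
    s=[]
    for y in(-38,0,38): s+=[((-21*M,(y+11)*M,.04),(-21*M,(y-7)*M,.04)),((-20*M,(y+12.5)*M,.04),(0*M,(y+12.5)*M,.04))]
    return s
E
python3 - <<'E'
from h import *
pf,pm=np.load("pf.npy"),np.load("pm.npy")
im,pf,pm,r,tz=measure("top",pf,pm,im=cv2.imread("pics/top0.png")); print(pf,pm,r,"rel",rel(pf,pm)*[1e3,1e3,1])
g=cv2.cvtColor(im,cv2.COLOR_BGR2GRAY).astype(np.float32)
print("ears only",fit(g,"top",fixsegs(),T,pf)); print("coup only",fit(g,"top",coupsegs(),T,pf))
print("mask+win",fit(g,"top",masksegs(True),maskpose(*tz),pm))
np.save("pf.npy",pf);np.save("pm.npy",pm)
f=T(pf,[(-.142,.0,.15),(-.115,0,.04),(0,.17,.03)]);print(f.round(4).tolist())
E
```

```text
[0.55581551 0.03971356 0.23430815] [0.53465288 0.04006968 0.28116843] (np.float64(0.07217803756987386), 99, np.float64(0.091333124425694), 191) rel [-20.50169014   5.25972052   0.04686029]
ears only (array([0.55553125, 0.03970696, 0.23458611]), np.float64(0.1233424073535121), 66)
coup only (array([0.55411114, 0.04871939, 0.23224731]), np.float64(0.18162420597142728), 29)
mask+win (array([0.53439324, 0.04018152, 0.28041194]), np.float64(0.22822091841849848), 346)
[[0.4177, 0.0067, 0.15], [0.444, 0.013, 0.04], [0.5163, 0.2051, 0.03]]
```

The ears' fit is reliable: the mask sits at fixture-frame (-20.5, +5.3) mm and is turned +0.047 rad. The coupon-only fit latched onto the window edges, so I'm ignoring it. My plan is a two-finger push on the -x edge to square the mask, then a y nudge, then the final x push. First I'll go to a stand-off at fixture (-140, 3), still high.

Emit:
move_arm --motion '[[[-6.7,-7.63,0],[0,0,-3.53],100],[[-6.7,-7.63,0],[0,0,-3.53],100],[[-6.7,-7.63,0],[0,0,-3.53],100],[[-6.7,-7.63,0],[0,0,-3.53],100],[[-6.7,-7.63,0],[0,0,-3.53],100],[[-6.7,-7.63,0],[0,0,-3.53],100],[[-6.7,-7.63,0],[0,0,-3.53],100],[[-6.7,-7.63,0],[0,0,-3.53],100],[[-6.7,-7.63,0],[0,0,-3.53],100],[[-6.7,-7.63,0],[0,0,-3.53],100]]'

```text
time_s: 2.35
eef_pos: [0.4194, 0.0076, 0.2397]
eef_rot: [0.001, -0.116, 0.993, -0.0]
wrist_force: [0.4, 1.5, 0.4]
opening: 1.0
```

Emit:
move_arm --motion '[[[0,0,1],[0,0,0],100],[[0,0,2],[0,0,0],100],[[0,0,3],[0,0,0],100],[[0,0,3.55],[0,0,0],100],[[0,0,3.55],[0,0,0],100],[[0,0,3.55],[0,0,0],100]]'

```text
time_s: 3.1
eef_pos: [0.4198, 0.0097, 0.0276]
eef_rot: [0.001, -0.116, 0.993, -0.0]
wrist_force: [0.2, -0.5, 0.0]
opening: 0.996
```

```bash
cat >> h.py <<'E'
def tcp():
    o=monitor.get_obs(); pf=np.load("pf.npy"); q=o["eef_rot"]; 
    yaw=2*np.arctan2(q[2],q[1])-np.pi  # tool x = -fixture x when equal to fixture yaw
    F=np.array(o["wrist_force"]); c,s=np.cos(pf[2]),np.sin(pf[2])
    print("t",round(o["time_s"],2),"tcp in fixture mm",(rel(pf,np.r_[o["eef_pos"][:2],0])[:2]*1e3).round(1),"z",round(o["eef_pos"][2]*1e3,1),"yawerr",round((yaw-pf[2]+np.pi)%(2*np.pi)-np.pi,4),"F fix",np.round([c*F[0]+s*F[1],-s*F[0]+c*F[1],F[2]],1))
E
python3 - <<'E'
from h import *
tcp(); cv2.imwrite("pics/side1.png",cv2.resize(viewer.camera("side")[110:380,160:480],(711,600),interpolation=cv2.INTER_CUBIC))
E
```

```text
t 3.1 tcp in fixture mm [-139.3    2.4] z 27.6 yawerr -0.0011 F fix [ 0.1 -0.5  0. ]
```

View pics/side1.png

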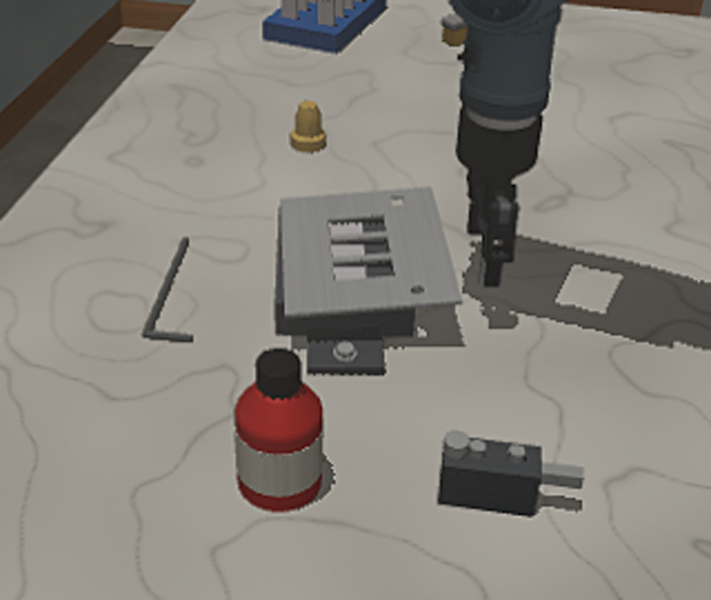

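The side view shows the open fingers clear of the raised -x edge, with tips just above the bench. Now I'll ease in and push a little to square the mask.

Emit:
move_arm --motion '[[[-0.12,0,0],[0,0,0],100],[[-0.24,0,0],[0,0,0],100],[[-0.35,0,0],[0,0,0],100],[[-0.39,0,0],[0,0,0],100],[[-0.43,0,0],[0,0,0],100],[[-0.47,0,0],[0,0,0],100],[[-0.51,0,0],[0,0,0],100],[[-0.54,0,0],[0,0,0],100],[[-0.57,0,0],[0,0,0],100],[[-0.57,0,0],[0,0,0],100]]'

```text
time_s: 4.4
eef_pos: [0.4519, 0.018, 0.0261]
eef_rot: [-0.0, -0.116, 0.993, 0.0]
wrist_force: [-2.7, 0.1, -1.9]
opening: 1.002
```

```bash
cat >> h.py <<'E'
def look(seated=False,fn=None):
    pf,pm=np.load("pf.npy"),np.load("pm.npy"); tcp()
    im,_,pm,r,tz=measure("top",pf,pm,seated=seated,fixed=pf)
    print("rel",(rel(pf,pm)*[1e3,1e3,1]).round(3),"res",r[2:])
    if fn: draw(im,"top",pf,pm,tz,fn,(200,195,350,320),5)
    np.save("pm.npy",pm)
E
python3 -c "
from h import *
look(fn='pics/f1.png')"
```

```text
t 4.4 tcp in fixture mm [-106.2    3. ] z 26.1 yawerr -0.0012 F fix [-2.6  0.7 -1.9]
rel [-14.452   3.181   0.017] res (np.float64(0.052087530430903785), 98)
```

View pics/f1.png

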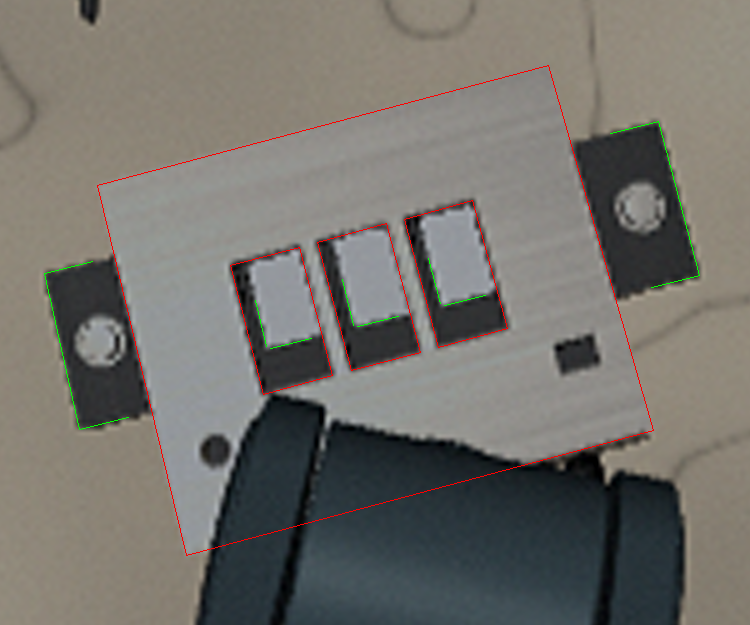

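The fit overlays well with the arm in view: the mask is now at (-14.5, +3.2) mm with 0.017 rad of turn. I'll push about 4 mm more to finish squaring it.

Emit:
move_arm --motion '[[[-0.02,0,0],[0,0,0],100],[[-0.04,0,0],[0,0,0],100],[[-0.06,0,0],[0,0,0],100],[[-0.08,0,0],[0,0,0],100],[[-0.08,0,0],[0,0,0],100]]'

```text
time_s: 5.08
eef_pos: [0.4569, 0.019, 0.0264]
eef_rot: [0.0, -0.116, 0.993, -0.0]
wrist_force: [-2.0, 0.4, -2.2]
opening: 1.003
```

```bash
python3 -c "
from h import *
look()"
```

```text
t 5.08 tcp in fixture mm [-101.     2.8] z 26.4 yawerr -0.0014 F fix [-1.9  0.8 -2.2]
rel [-9.875e+00  2.164e+00  2.000e-03] res (np.float64(0.05551719262457515), 95)
```

The mask is now square (yaw 0.002 rad) at (-9.9, +2.2) mm. Next I'll back off, close the fingers, and go to the +y edge to nudge it about 2.2 mm in -y.

Emit:
move_arm --motion '[[[0.25,0,0],[0,0,0],100],[[0.25,0,-0.85],[0,0,0],100],[[0.25,0,-1.7],[0,0,0],50],[[-0.4,0.8,-1.7],[0,0,0],0],[[-1.0,1.5,-1.7],[0,0,0],0],[[-1.52,2.25,-1.7],[0,0,0],0],[[-1.52,2.25,-1.7],[0,0,0],0],[[-1.52,2.25,-0.9],[0,0,0],0],[[-1.52,2.25,-0.16],[0,0,0],0],[[-1.52,2.25,-0.16],[0,0,0],0]]'

```text
time_s: 6.38
eef_pos: [0.5104, 0.1701, 0.0329]
eef_rot: [-0.004, -0.116, 0.993, -0.0]
wrist_force: [-0.8, 0.8, 0.1]
opening: -0.001
```

```bash
python3 -c "
from h import *
look(fn='pics/f2.png')"
```

```text
t 6.38 tcp in fixture mm [-13.9 137.3] z 32.9 yawerr -0.0021 F fix [-0.6  1.   0.1]
rel [-11.692   2.369  -0.021] res (np.float64(0.4405818501925757), 122)
```

View pics/f2.png

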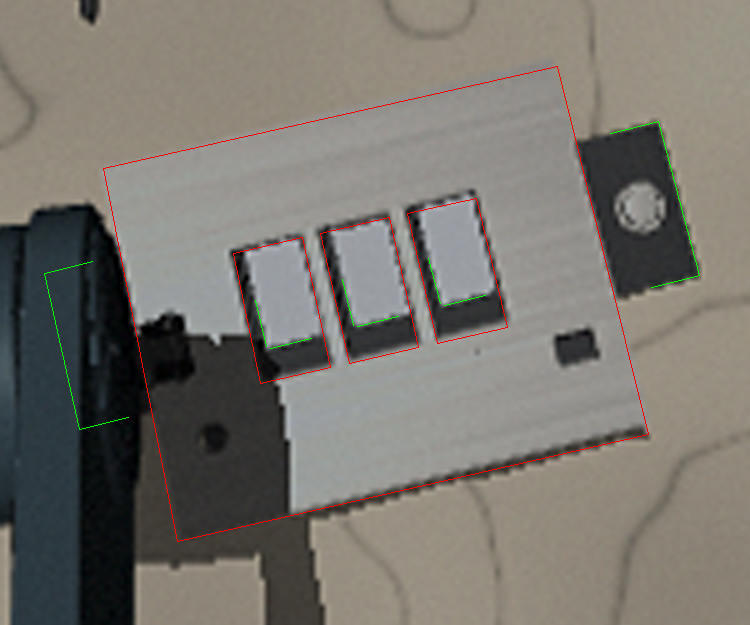

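The arm's shadow and the finger pulled that fit off: the window edges don't match and the residual is 0.44. For views with the arm on the +y side, I'll fit only the unobstructed edges.

```bash
cat >> h.py <<'E'
_full=masksegs
def use_clean(right=True):
    global masksegs
    s=1 if right else -1
    S=[((.08,s*.075,.004),(.08,-s*.1,.004)),((.08,-s*.1,.004),(-.08,-s*.1,.004)),((-.08,-s*.1,.004),(-.08,s*.01,.004))]
    masksegs=lambda win=False:(_full(True) if win else S)
E
cat > look.py <<'E'
import sys; from h import *
use_clean()
pf=np.load("pf.npy"); d=np.array([float(v) for v in sys.argv[1:4]])*[M,M,1]; c,s=np.cos(pf[2]),np.sin(pf[2])
np.save("pm.npy",[pf[0]+c*d[0]-s*d[1],pf[1]+s*d[0]+c*d[1],pf[2]+d[2]])
look(fn=sys.argv[4] if len(sys.argv)>4 else None)
E
python3 look.py -9.9 2.2 .002
```

```text
t 6.42 tcp in fixture mm [-11.6 137.2] z 35.3 yawerr -0.0021 F fix [ 0.1 -0.7  0.7]
rel [-11.969   2.202  -0.018] res (np.float64(0.4470010942910002), 71)
```

```bash
python3 - <<'E'
from h import *
im=viewer.camera("top"); cv2.imwrite("pics/raw3.png",im); k=5
b=cv2.resize(im,None,fx=k,fy=k,interpolation=cv2.INTER_CUBIC)
pf=np.load("pf.npy");c,s=np.cos(pf[2]),np.sin(pf[2]); d=np.array([-9.9e-3,2.2e-3])
pm=np.array([pf[0]+c*d[0]-s*d[1],pf[1]+s*d[0]+c*d[1],pf[2]+.002]); b_=.107; t=8e-3/b_; tz=(t,.048-t*(d[0]+.042))
draw(im,"top",pf,pm,tz,"pics/f3.png",(200,190,350,310),5)
E
```

```text
(no output)
```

View pics/f3.png

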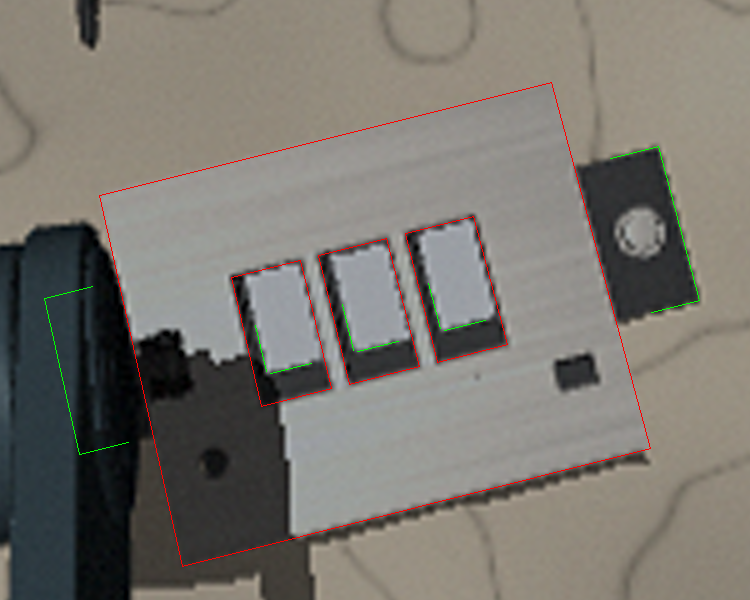

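With the previous pose overlaid, everything lines up, so the mask has not moved. The fit had latched onto the dark strip below the near edge. I'll use a narrower search window and also fit the window edges, then nudge.

```bash
sed -i 's/R=(6,4,2.5,2,2)/R=(2.2,1.8,1.5,1.5)/' h.py; python3 look.py -9.9 2.2 .002
```

```text
t 6.53 tcp in fixture mm [ -8.8 137.1] z 37.8 yawerr -0.0019 F fix [-0.1  0.1  0.3]
rel [-1.3995e+01  2.0760e+00  1.0000e-03] res (np.float64(0.10570308444905957), 60)
```

Emit:
move_arm --motion '[[[0,-0.15,0],[0,0,0],0],[[0,-0.27,0],[0,0,0],0],[[0,-0.3,0],[0,0,0],0],[[0,-0.32,0],[0,0,0],0],[[0,-0.34,0],[0,0,0],0],[[0,-0.35,0],[0,0,0],0],[[0,-0.36,0],[0,0,0],0],[[0,-0.36,0],[0,0,0],0]]'

```text
time_s: 7.58
eef_pos: [0.5191, 0.1505, 0.0358]
eef_rot: [-0.0, -0.116, 0.993, -0.0]
wrist_force: [-0.3, 0.7, -0.2]
opening: -0.002
```

```bash
python3 look.py -9.9 2.2 .002
```

```text
t 7.58 tcp in fixture mm [-10.  116.3] z 35.8 yawerr -0.0011 F fix [-0.2  0.7 -0.2]
rel [-9.861  2.055  0.   ] res (np.float64(0.04042505169239078), 61)
```

There's no contact yet, and the fit has settled again at (-9.9, 2.1, 0). I'll advance in small steps.

Emit:
move_arm --motion '[[[0,-0.015,0],[0,0,0],0],[[0,-0.03,0],[0,0,0],0],[[0,-0.045,0],[0,0,0],0],[[0,-0.045,0],[0,0,0],0]]'

```text
time_s: 8.12
eef_pos: [0.5195, 0.1481, 0.0359]
eef_rot: [-0.0, -0.116, 0.993, 0.0]
wrist_force: [-1.1, 4.0, 0.3]
opening: -0.002
```

```bash
python3 look.py -9.9 2 0
```

```text
t 8.12 tcp in fixture mm [-10.1 113.8] z 35.9 yawerr -0.0011 F fix [-0.1  4.2  0.3]
rel [-9.733e+00 -1.600e-02  2.000e-03] res (np.float64(0.05373142727375052), 58)
```

The nudge put y at 0.0 and yaw at 0.002 rad. I'll retreat and return to the two-finger push on the -x edge.

Emit:
move_arm --motion '[[[0,0.3,0],[0,0,0],0],[[0,0.3,-0.8],[0,0,0],0],[[0,0.3,-1.6],[0,0,0],0],[[0.6,-0.4,-1.6],[0,0,0],100],[[1.2,-1.1,-1.6],[0,0,0],100],[[1.8,-1.9,-1.6],[0,0,0],100],[[1.8,-1.9,-1.6],[0,0,0],100],[[1.8,-1.9,-0.8],[0,0,0],100],[[1.8,-1.9,0.16],[0,0,0],100],[[1.8,-1.9,0.16],[0,0,0],100]]'

```text
time_s: 9.43
eef_pos: [0.4365, 0.0139, 0.0222]
eef_rot: [-0.005, -0.117, 0.993, 0.002]
wrist_force: [-1.0, 0.5, 0.6]
opening: 1.001
```

Emit:
move_arm --motion '[[[0,0,0],[0,0,0],100],[[-0.12,0,0],[0,0,0],100],[[-0.24,0,0],[0,0,0],100],[[-0.28,0,0],[0,0,0],100],[[-0.3,0,0],[0,0,0],100],[[-0.32,0,0],[0,0,0],100],[[-0.34,0,0],[0,0,0],100],[[-0.36,0,0],[0,0,0],100],[[-0.36,0,0],[0,0,0],100]]'

```text
time_s: 10.55
eef_pos: [0.4617, 0.0171, 0.026]
eef_rot: [-0.0, -0.116, 0.993, 0.0]
wrist_force: [-1.1, 0.7, -1.1]
opening: 0.994
```

```bash
cat > look2.py <<'E'
import sys; from h import *
pf=np.load("pf.npy"); d=np.array([float(v) for v in sys.argv[1:4]])*[M,M,1]; c,s=np.cos(pf[2]),np.sin(pf[2])
np.save("pm.npy",[pf[0]+c*d[0]-s*d[1],pf[1]+s*d[0]+c*d[1],pf[2]+d[2]])
S=_full()[:2]+_full()[3:]
import h; h.masksegs=lambda win=False:(_full(True) if win else S)
h.look(seated=len(sys.argv)>5,fn=sys.argv[4] if len(sys.argv)>4 else None)
E
sed -i 's/from h import \*$/from h import *; from h import _full/' look2.py; python3 look2.py -6.5 0 0
```

```text
t 10.55 tcp in fixture mm [-96.8  -0.2] z 26.0 yawerr -0.0015 F fix [-0.9  0.9 -1.1]
rel [-5.468e+00  7.000e-02 -2.000e-03] res (np.float64(0.0431581210253322), 84)
```

The mask is at (-5.5, 0.1) mm and square. I'll keep pushing, more slowly near the end.

Emit:
move_arm --motion '[[[-0.015,0,0],[0,0,0],100],[[-0.03,0,0],[0,0,0],100],[[-0.04,0,0],[0,0,0],100],[[-0.05,0,0],[0,0,0],100],[[-0.06,0,0],[0,0,0],100],[[-0.06,0,0],[0,0,0],100]]'

```text
time_s: 11.35
eef_pos: [0.4656, 0.0177, 0.0263]
eef_rot: [0.0, -0.116, 0.993, -0.0]
wrist_force: [1.0, 0.0, -0.7]
opening: 1.001
```

```bash
python3 look2.py -2 0 0
```

```text
t 11.35 tcp in fixture mm [-92.8  -0.4] z 26.3 yawerr -0.0013 F fix [ 1.  -0.2 -0.7]
rel [-1.02  -0.135  0.003] res (np.float64(0.19647638231460185), 93)
```

The force has gone and the tilted-pose residual went up, so it may have dropped. I'll compare the tilted and flat fits and look from the side.

```bash
python3 look2.py 0 0 0 pics/f4.png s; python3 - <<'E'
from h import *
im=viewer.camera("side"); pf=np.load("pf.npy")
a=cv2.resize(im[180:270,270:380],(733,600),interpolation=cv2.INTER_CUBIC); cv2.imwrite("pics/side4.png",a)
E
```

```text
t 11.4 tcp in fixture mm [-92.8  -0.4] z 26.4 yawerr -0.0013 F fix [-0.1  0.  -0.1]
rel [-1.047 -0.01  -0.   ] res (np.float64(0.04154529032366067), 93)
```

View pics/side4.png

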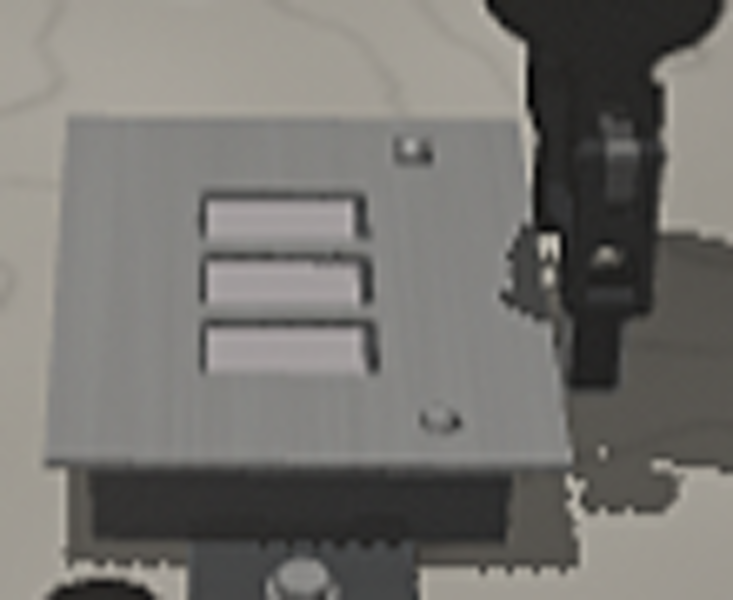

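The side view shows the mask lying flat, a dowel nose standing in each hole at (440,418) and (413,150), and a coupon in all three windows. The flat fit agrees, with a residual of 0.04 px. I'll withdraw without touching it.

Emit:
move_arm --motion '[[[0.2,0,0],[0,0,0],100],[[0.4,0,0],[0,0,0],100],[[0.5,0,-0.6],[0,0,0],100],[[0.5,0,-1.5],[0,0,0],100],[[0.5,0,-2.4],[0,0,0],100],[[0.5,0,-2.4],[0,0,0],100],[[0.5,0,-2.4],[0,0,0],100]]'

```text
time_s: 12.38
eef_pos: [0.4354, 0.0108, 0.1697]
eef_rot: [-0.0, -0.116, 0.993, 0.0]
wrist_force: [-0.5, -0.1, -0.1]
opening: 1.001
```

```bash
python3 look2.py -1 0 0 pics/f5.png s; python3 - <<'E'
from h import *
a=cv2.imread("pics/top0.png"); b=viewer.camera("top"); c=cv2.imread("pics/side0.png"); d=viewer.camera("side")
for n,old,new in(("top",a,b),("side",c,d)):
    for t in("flask","nozzle","holder","hexkey"):
        r=spotter.search_frame(n,t); print(n,t,[np.round(np.array(q["centre"])*[560,420],1).tolist() for q in r[:1]])
cv2.imwrite("pics/end.png",cv2.resize(np.hstack([b[100:350,90:450],d[100:350,160:420]]),(793,320)))
E
```

```text
t 12.38 tcp in fixture mm [-1.239e+02 -1.000e-01] z 169.7 yawerr -0.0015 F fix [-0.5  0.1 -0.1]
rel [-1.124 -0.    -0.   ] res (np.float64(0.03822060824486974), 92)
top flask [[145.6, 253.3]]
top nozzle [[394.7, 205.0]]
top holder [[154.3, 331.7]]
top hexkey [[235.9, 176.5]]
side flask []
side nozzle [[299.2, 167.3]]
side holder [[380.9, 323.8]]
side hexkey [[232.7, 247.0]]
```

View pics/end.png

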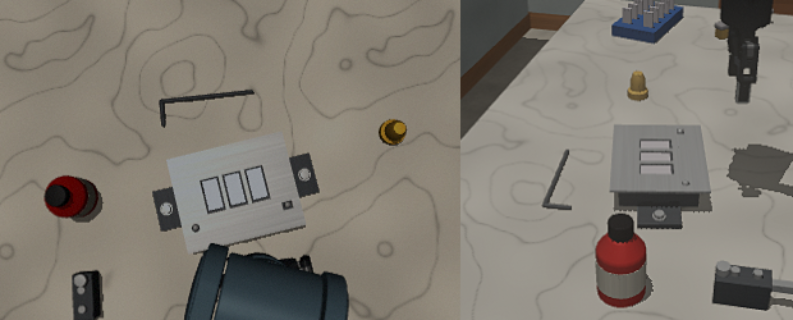

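Both views show the mask flat with a coupon in each window, the bystanders where they were, and the gripper clear. Handing in.

```bash
python3 -c "
from bench import workorder; print(workorder.hand_in())"
```

```text
the job is handed in; nothing more can be done
None
```

The mask is seated: it dropped over both dowels and lies flat on the fixture block, with a coupon showing in each window. I squared it with a light two-finger push on its -x edge, nudged it 2 mm in -y with the closed fingertips, then pushed it +x until it fell into place. I never gripped or lifted it. The job took about 12.4 s, and the wrist force between moves read 4.2 N at most.

**Last checks:**
- **Flat fit:** in the final top picture the flat-mask model fits to 0.04 px. It puts the mask at x = -1.1, y = 0.0 mm and yaw 0.000 rad relative to the fixture. That x is at the edge of the holes' 1 mm play; I put the excess down to measurement error.
- **Side view:** a dowel nose stands in each hole.
- **Bystanders:** all four look unmoved. In the top view the detected centres shifted by only 1–2 px, except the hex key's by 6 px, which I take as detector noise because the pictures show it in place. The detector missed the flask in the final side picture, though the flask is plainly visible there.

**Checks that disagreed along the way:**
- The coupon-only fit and the first side-camera fit put the fixture about 9 mm off in y. I rejected both, because the fixture's ears in the top view gave a clean, consistent pose.
- Three mid-job fits caught on a shadow or dark strip. I recognised these and redid them.

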